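# Uncap the gas cylinder for the regulator, thread hand unknown

## Task

Get the gas cylinder beside the regulator ready for connecting: lay the loose white washer flat in the round seat of the regulator's upturned nut, then unscrew the cap of the cylinder nearest that regulator and finish with the cap still held in the gripper, lifted clear above the valve. Nobody knows whether that cap has a left-hand or a right-hand thread, so try it one way, then the other, without wrenching so hard that the cylinder turns in its strap. Leave the other cylinder's cap on and everything else where it stands.

Things in the scene. Friction and masses are not known exactly. Their poses are not given: they have to be found in the camera images.
- washer: Thick white nylon sealing washer, flat round ring, 34 mm outside, 12 mm hole, 7 mm thick, 12 g, lying flat and loose on the steel shelf in front of the robot. Origin: centre of its underside; z up.
- seat (a point): Centre of the floor of the round washer seat in the regulator's upturned knurled nut: open upward, 39 mm wide, 4.5 mm deep (washer stands 2.5 mm proud). Nut 49 mm outside; seat floor 87, rim 91.5 mm above the shelf. The regulator (brass block, bonnet, black knob, two 42 mm gauges) is fixed in its cradle; all but the nut is lower than 68 mm and within 85 mm of the nut's axis.
- neck_1 (a point): Centre of the top of cylinder 1's valve neck, under its cap, 196 mm above the shelf. Bare aluminium cylinder, 84 mm diameter, domed shoulder, upright in a steel bench stand fixed to the shelf, held by a rubber strap (stand lower than 135 mm). One cylinder stands within 260 mm (axis to axis) of the regulator's nut, the other over 310 mm from it.
- neck_2 (a point): Centre of the top of cylinder 2's valve neck, under its cap, 196 mm above the shelf. Bare aluminium cylinder, 84 mm diameter, domed shoulder, upright in a steel bench stand fixed to the shelf, held by a rubber strap (stand lower than 135 mm). One cylinder stands within 260 mm (axis to axis) of the regulator's nut, the other over 310 mm from it.
- cap_1: Grey screw cap of cylinder 1: round, ribbed, 45 mm wide, 42 tall, 90 g; top 216 mm above the shelf. Origin: centre of its open underside, 22 mm below the neck's top when on; z up; yaw shows its turn. Three-start thread, hand not visible: tightening stops dead within 4 degrees; loosening it turns easily without rising and lifts free after 62 to 88 degrees, where it meets a second stop.
- cap_2: Grey screw cap of cylinder 2: round, ribbed, 45 mm wide, 42 tall, 90 g; top 216 mm above the shelf. Origin: centre of its open underside, 22 mm below the neck's top when on; z up; yaw shows its turn. Three-start thread, hand not visible: tightening stops dead within 4 degrees; loosening it turns easily without rising and lifts free after 62 to 88 degrees, where it meets a second stop.
- cylinder_1 (a joint): Turn of cylinder 1 about its upright axis in its strap (rad, 0 at the start, positive counterclockwise from above). The strap holds up to about 1.2 N m; a harder twist on a stopped cap turns the cylinder. A grip of 20 to 25 N on the cap slips before that.
- cylinder_2 (a joint): Turn of cylinder 2 about its upright axis in its strap (rad, 0 at the start, positive counterclockwise from above). The strap holds up to about 1.2 N m; a harder twist on a stopped cap turns the cylinder. A grip of 20 to 25 N on the cap slips before that.
- stand_1: Fixed steel bench stand that carries cylinder 1 (120 x 110 mm foot). Origin: on the cylinder's axis at shelf level.
- stand_2: Fixed steel bench stand that carries cylinder 2 (120 x 110 mm foot). Origin: on the cylinder's axis at shelf level.
- mortar: Bystander, loose: white ceramic mortar, bowl 114 across and 72 tall (mm). Origin: centre of its underside.
- pestle: Bystander, loose: white ceramic pestle lying down, 130 long, 42 thick at its head (mm). Origin: on the shelf under the middle of its length, its length along x.
- reamer: Bystander, loose: wooden citrus reamer lying down, 142 long, 42 thick, fluted cone at one end (mm). Origin: on the shelf under the middle of its length, its length along x.
- mug: Bystander, loose: red enamel mug, 84 across and 85 tall, handle at its own +y (mm). Origin: centre of its underside.
- tub: Bystander, loose: closed white plastic tub with flip-top lid, 96 x 131 and 96 tall (mm). Origin: centre of its underside.
- colander: Bystander, loose: silver aluminium colander, 236 across and 94 tall, two loop handles (mm). Origin: centre of its underside.
There are look-alikes about, which are no part of the job. Leave any orange look-alike of the cap_2 alone. What is shaped like the cap_1 but orange is not meant.

How it is judged:
On the way, in this order (a step that is already met when the one before it is completed fails the run):
1. the washer lies flat in the seat of the regulator's nut, let go (horizontal distance between washer and seat below 0.004 m and z of washer in the frame of seat between -0.002 and 0.002 m and angle between washer's own z axis and vertical below 0.08 rad and contact force between the fingers and washer below 0.1 N), for 0.2 s.
2. the cap of the cylinder beside the regulator is off its valve, in the gripper (((horizontal distance between neck_1 and seat below 0.28 m and z of cap_1 in the frame of neck_1 above 0.02 m and contact force between the fingers and cap_1 above 1 N and contact force between cap_1 and stand_1 below 0.1 N) or (horizontal distance between neck_2 and seat below 0.28 m and z of cap_2 in the frame of neck_2 above 0.02 m and contact force between the fingers and cap_2 above 1 N and contact force between cap_2 and stand_2 below 0.1 N))), for 0.2 s.
At the end, for the whole second after the job is handed in: The cap of the cylinder beside the regulator is held still in the fingers, its open end 20 mm or more above the valve neck and touching nothing else; the washer lies let go in the seat (4 mm of centre, 2 mm of floor, 0.08 rad); the other cap is still on (8 mm) (all of step 1 and ((horizontal distance between neck_1 and seat below 0.28 m and z of cap_1 in the frame of neck_1 above 0.02 m and contact force between the fingers and cap_1 above 1 N and contact force between cap_1 and stand_1 below 0.1 N and linear speed of cap_1 below 0.02 m/s and distance of cap_2 from where it was at the start of the episode below 0.008 m and angle between cap_2's own z axis and vertical below 0.1 rad) or (horizontal distance between neck_2 and seat below 0.28 m and z of cap_2 in the frame of neck_2 above 0.02 m and contact force between the fingers and cap_2 above 1 N and contact force between cap_2 and stand_2 below 0.1 N and linear speed of cap_2 below 0.02 m/s and distance of cap_1 from where it was at the start of the episode below 0.008 m and angle between cap_1's own z axis and vertical below 0.1 rad))); the arm keeps its last pose, push and grip.
It fails at once if a cylinder is wrenched round in its strap by more than 0.25 rad ((value of joint cylinder_1 above 0.25 rad or value of joint cylinder_1 below -0.25 rad) or (value of joint cylinder_2 above 0.25 rad or value of joint cylinder_2 below -0.25 rad)).
It fails at once if the cap of the cylinder away from the regulator is disturbed (moved over 8 mm) ((horizontal distance between neck_1 and seat below 0.28 m and distance of cap_2 from where it was at the start of the episode above 0.008 m) or (horizontal distance between neck_2 and seat below 0.28 m and distance of cap_1 from where it was at the start of the episode above 0.008 m)).
It fails at once if a bystander is moved by more than 30 mm (distance of any of mortar, pestle, reamer, mug, tub, colander from where it was at the start of the episode above 0.03 m).
It also fails if it takes over 51 s, if anything falls off the work surface, if the arm or the gripper's body presses on something with over 40 N, if the wrist force passes 120 N, or if a joint passes its speed limit or range.

## Robot

A 6-joint arm with a two-finger parallel gripper is mounted at the origin on the work surface. World frame = base frame: x ahead of the robot, y to its left, z up, the work surface at z = 0. Lengths are in m, angles in rad, forces in N, time in s.
With the tool pointing down it reaches from about 0.35 to 0.775 m from the base axis. Payload 7.3 kg.
Tool frame: the origin (TCP) lies midway between the tips of the shut fingers; the grasp point (between the pads) lies 19 mm behind it; z points along the fingers, y is the direction in which the jaws open and shut (so a half turn about z gives the same grasp; the last joint's range is limited). The gripper opens to 92 mm and grips with 3 to 60 N. Pads are 19 mm wide; open, the fingers measure 130 mm over their backs; the gripper's body (75 mm by 190 mm) begins 47 mm behind the grasp point.
Start: joints at [-1.485, 0.342, 1.524, -0, 1.275, -0.146], TCP at [0.121, -0.511, 0.192] pointing down, gripper open.
Joint ranges: [-2.53, 2.53], [-0.77, 2.02], [0.04, 2.7], [-1, 4.14], [0.28, 2.66], [-3.11, 3.11]. Speed limits (rad/s): [2.57, 2.57, 3.14, 3.14, 3.14, 3.14].

## Interface

Orientations are given as [roll, pitch, yaw] about the fixed x, y, z axes, in that order (R = Rz(yaw) Ry(pitch) Rx(roll)).
In Python, from cell import robot gives the robot as it stands.
- The arm moves only by the tool step_arm, never from a script. Its argument "moves" is a list that holds one entry, the list of rows, each a list of 4 numbers: the shift along the tool's x, y, z in m, then the turn about the tool's z in rad. In form: [[[dx, dy, dz, roll], ...]]. A call has 1 to 8 rows; each row shifts and turns the commanded pose from where the row before left it, along the tool's axes as they then stand; what a row does not reach is not made up. A row lasts 1/12 s, in which the tool goes at most 41.7 mm and 7.16 degrees, less where a joint would pass 70% of its speed; a pose out of reach is approached as far as the arm can. A call with a gripper value outside its range is refused whole. "hand" is the opening, from 0 (shut) to 1 (fully open), set as the call begins (left out, the last holds). The fingers move at their own pace and stop on an object; "force" is the grip in N (left out, the last holds). Time passes only in rows, so rows that do not move let the fingers close. It gives the time, the measured TCP pose, the force and the opening at its end, in the units of the state.
- robot.observe(): the state, without advancing time (a new reading comes with each control period).
- robot.read_camera(name): name is "side" or "top"; returns a dict with "frame" (400x640x3 uint8, red, green, blue), "fovy" (degrees; the focal length in pixels is half the picture's height over the tangent of half this angle, whatever the lens; pixels are square), "cx", "cy" (the principal point, pixels), "k1" (the pictures are not rectified: a ray, as slopes to the right and down, at radius r is drawn at 1 + k1 r^2 times it, then the intrinsics apply), "R" (3x3) and "t" (3): a world point X has camera coordinates R X + t. Camera axes: x right, y down, z forward; pixel columns grow to the right and rows downward; lengths in m; the calibration is good to about 2 mm. A picture is of the moment at which its call begins. There is no depth.
- robot.hand_in(): hands the job in, once; it reports no verdict.
The state is a dict: "time": time; "qpos": joint angles; "qvel": joint speeds; "joint_efforts": joint torques, N m; "tool_pos": TCP position; "tool_rot": TCP orientation; "contact_force": force on the tool from outside, world axes, zero at the start; "torque": the same for the moment, N m; "opening": finger opening in m.
Only numpy, scipy, OpenCV 4.12 (cv2) and the standard library are available. Lean on these libraries where they do the work, as an engineer would, in place of code of your own. Each camera call takes 0.05 s, during which the arm holds its last target.

## Working session

There is one attempt and no reset: what is moved stays moved. The work goes in short steps, Python scripts to look and compute and a tool call to move; the robot and the scene stay as the last step left them, time stands still between calls to the robot, and variables do not carry over. Pictures are saved under pics/ and viewed, and the job is handed in when it is done.

Besides the shell and the picture viewer there is one more tool, called after "Request:" as name(argument=value, ...) on one line, values as JSON. step_arm: Moves the arm, as the interface text tells. Its arguments: {"type":"object","properties":{"moves":{"type":"array","items":{"type":"array","items":{"type":"array","items":{"type":"number"}}}},"hand":{"type":"number"},"force":{"type":"number"}},"required":["moves"]}

```bash
ls; mkdir -p pics; cat > h.py <<'E'
import numpy as np, cv2
from cell import robot
def K(c):
    h=c["frame"].shape[0]; f=h/2/np.tan(np.radians(c["fovy"])/2); return f
def ray(c,u,v):
    f=K(c); xd=np.array([(u-c["cx"])/f,(v-c["cy"])/f]); x=xd.copy()
    for _ in range(30): x=xd/(1+c["k1"]*(x@x))
    R=np.array(c["R"]); t=np.array(c["t"]); d=R.T@np.array([x[0],x[1],1]); return -R.T@t,d
def onz(c,u,v,z):
    o,d=ray(c,u,v); return o+d*(z-o[2])/d[2]
def proj(c,X):
    p=np.array(c["R"])@np.array(X)+np.array(c["t"]); s=p[:2]/p[2]; s=s*(1+c["k1"]*(s@s)); return s*K(c)+[c["cx"],c["cy"]]
def grab(n,name):
    c=robot.read_camera(n); cv2.imwrite(f"pics/{name}.png",c["frame"][:,:,::-1]); 
    import pickle; pickle.dump(c,open(f"pics/{name}.pkl","wb")); return c
def load(name):
    import pickle; return pickle.load(open(f"pics/{name}.pkl","rb"))
E
python3 - <<'E'
from h import *
for n in("top","side"):
    c=grab(n,n+"0"); print(n,c["fovy"],c["cx"],c["cy"],c["k1"],-np.array(c["R"]).T@np.array(c["t"]))
s=robot.observe(); print(s)
E
```

```text
pics
top 42.47866628165374 325.087024793083 199.3875714071786 -0.009192819719637922 [ 5.02499606e-01 -1.38116947e-03  1.58310594e+00]
side 51.77562985088152 316.98991633727024 197.19581530496814 -0.1066079967055601 [-0.00249287 -0.88073865  1.13416066]
{'time': 0.1, 'qpos': array([-1.48497921e+00,  3.42641451e-01,  1.52491639e+00,  2.67054710e-06,
        1.27539849e+00, -1.46029699e-01]), 'qvel': array([ 9.95818064e-05, -1.38409465e-03, -8.24391617e-04,  9.46340660e-04,
       -3.58140548e-04, -5.26791834e-04]), 'joint_efforts': array([ 1.70973122e-03, -4.32003200e+01, -2.44694263e+01,  7.18804006e-02,
        5.25249972e-02, -5.10034954e-05]), 'tool_pos': array([ 0.12060407, -0.51054035,  0.19092229]), 'tool_rot': array([-3.14024386e+00, -2.00957831e-04,  2.31845899e-01]), 'contact_force': array([ 0.21217041, -0.59937573, -0.43392318]), 'torque': array([-0.02425565,  0.01906933, -0.02071746]), 'opening': 0.09165054960946716}
```

View pics/top0.png

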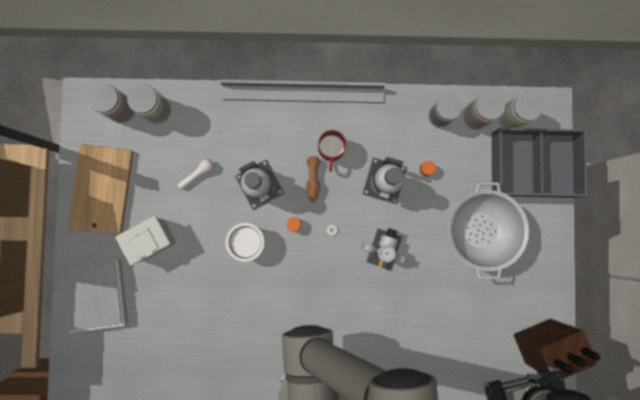

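View pics/side0.png

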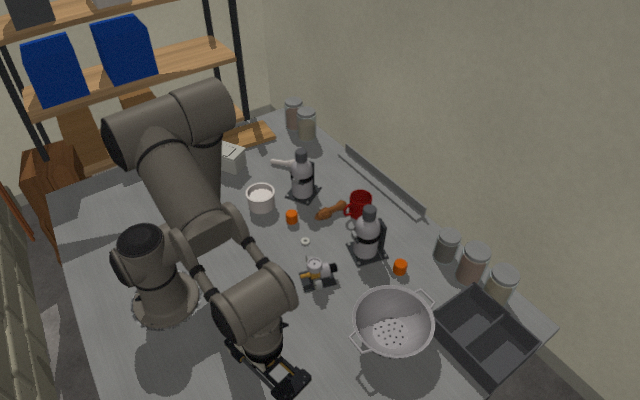

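```bash
python3 - <<'E'
from h import *
a=load("top0")["frame"][:,:,::-1]; b=load("side0")["frame"][:,:,::-1]
cv2.imwrite("pics/crop1.png",cv2.resize(a[140:280,220:440],None,fx=3.6,fy=3.6,interpolation=cv2.INTER_CUBIC))
cv2.imwrite("pics/crop2.png",cv2.resize(b[140:300,260:430],None,fx=3.7,fy=3.7,interpolation=cv2.INTER_CUBIC))
E
```

```text
(no output)
```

View pics/crop1.png

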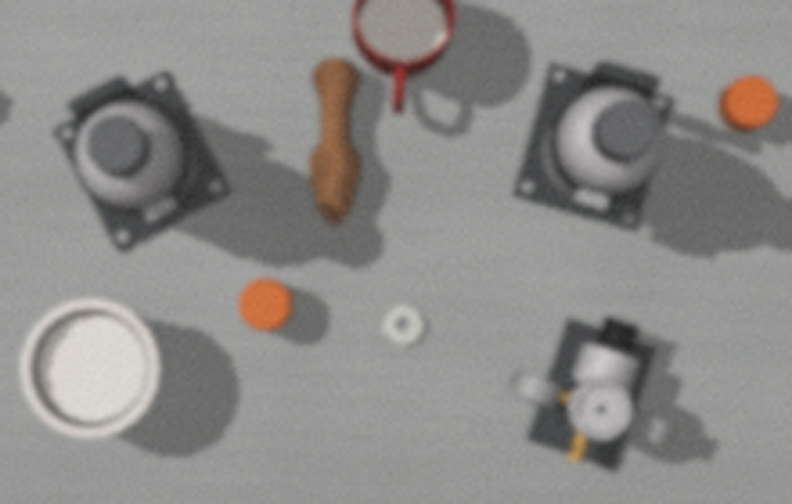

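View pics/crop2.png

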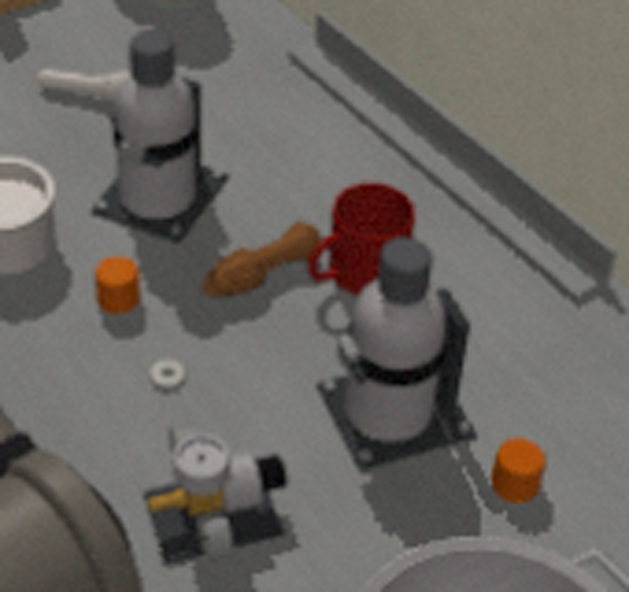

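Picture notes:
- **Washer:** top (332,230), side (305,241). It is the only small white ring.
- **Nut:** top (387,253), side (314,263).
- **Cylinders:** the right one has its cap at top (393,176) and side (369,213). The left one has its cap at top (253,180) and side (301,156).
- **Orange look-alikes:** top (294,225) and (428,169). These are not meant.
- **Which cylinder:** the right one looks like the one nearest the nut. I'm measuring it to check.

```bash
python3 - <<'E'
from h import *
def tri(c1,p1,c2,p2):
    o1,d1=ray(c1,*p1);o2,d2=ray(c2,*p2)
    A=np.stack([d1,-d2],1);s=np.linalg.lstsq(A,o2-o1,rcond=None)[0]
    a=o1+d1*s[0];b=o2+d2*s[1];return (a+b)/2,np.linalg.norm(a-b)
T=load("top0");S=load("side0")
def comp(c,roi,mask):
    x0,y0,x1,y1=roi; f=c["frame"][y0:y1,x0:x1].astype(np.uint8)
    hsv=cv2.cvtColor(f,cv2.COLOR_RGB2HSV); m=mask(hsv).astype(np.uint8)
    n,l,st,ce=cv2.connectedComponentsWithStats(m)
    return [(ce[i]+[x0,y0],st[i,2:]) for i in range(1,n) if st[i,4]>15]
for nm,c,roi,bg in(("T",T,(320,218,345,243),0),("S",S,(293,230,318,252),0)):
    f=cv2.cvtColor(c["frame"],cv2.COLOR_RGB2GRAY); x0,y0,x1,y1=roi; print(nm,"median",np.median(f[y0:y1,x0:x1]),f[y0:y1,x0:x1].max())
    m=lambda h: h[...,2]>np.median(h[...,2])+25
    for ce,st in comp(c,roi,m): print("washer",ce,st,onz(c,*ce,0.006))
for nm,c,rois in(("T",T,[(380,160,408,192),(240,165,268,195)]),("S",S,[(355,198,385,235),(288,143,315,172)])):
    for roi in rois:
        for ce,st in comp(c,roi,lambda h:(h[...,2]<112)&(h[...,2]>40)): print("cap",nm,ce,st)
# enlargements for nut
for n,c,(x0,y0,x1,y1) in(("nT",T,(360,230,415,275)),("nS",S,(295,245,345,295))):
    cv2.imwrite(f"pics/{n}.png",cv2.resize(c["frame"][y0:y1,x0:x1,::-1],None,fx=12,fy=12,interpolation=cv2.INTER_NEAREST))
print("nut rough",onz(T,387,253.5,.0915),onz(S,314.6,263,.0915),tri(T,(387,253.5),S,(314.6,263)))
E
```

```text
T median 155.0 195
washer [331.43636364 229.56363636] [10 10 55] [ 0.50941847 -0.04582479  0.006     ]
S median 122.0 167
washer [304.31034483 240.4137931 ] [ 8  6 29] [ 0.50595576 -0.04706496  0.006     ]
cap T [395.92063492 174.67195767] [ 28  32 567]
cap T [256.52325581 174.27906977] [ 28  30 258]
cap T [254.01754386 180.86842105] [ 19  17 228]
cap S [367.00127877 216.88618926] [ 30  37 782]
cap S [303.47406082 157.15205725] [ 27  29 559]
nut rough [ 0.44257268 -0.20521279  0.0915    ] [ 0.44307237 -0.2077953   0.0915    ] (array([ 0.44323592, -0.20596344,  0.08932682]), np.float64(0.0017528775692255893))
```

View pics/nT.png

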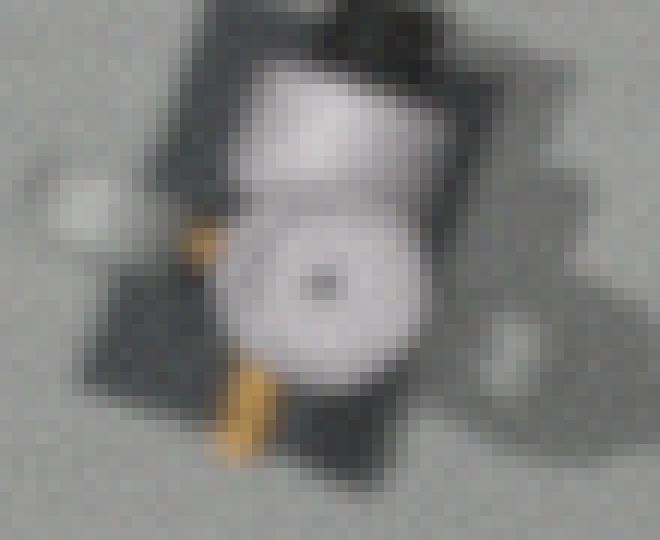

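View pics/nS.png

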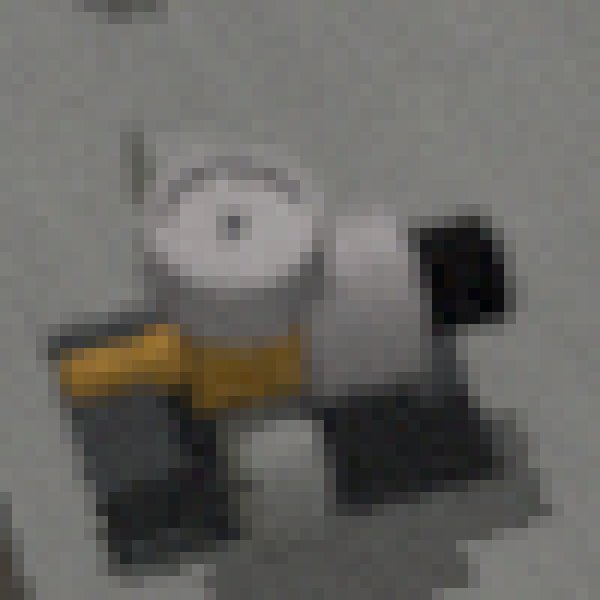

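```bash
python3 - <<'E'
from h import *
T=load("top0");S=load("side0")
x=[]
for n,c,(x0,y0,x1,y1) in(("cT",T,(370,155,415,200)),("cS",S,(345,195,390,240))):
    x.append(cv2.resize(c["frame"][y0:y1,x0:x1,::-1],None,fx=8,fy=8,interpolation=cv2.INTER_NEAREST))
cv2.imwrite("pics/capz.png",np.hstack(x))
print("washer T",onz(T,331.44,229.56,.007),"S",onz(S,304.31,240.41,.007))
print("seat T",onz(T,386.42,253.25,.087),"S",onz(S,314.08,263.17,.087))
# predicted outlines for sanity: circle fit of cap top
for n,c,g,R in(("T",T,(393.1,175.6),8),("S",S,(369,208),8)):
    f=cv2.cvtColor(c["frame"],cv2.COLOR_RGB2GRAY)
    print(n); x,y=int(g[0]),int(g[1]); print(f[y-11:y+12,x-12:x+13])
E
```

```text
washer T [ 0.50942537 -0.04580756  0.007     ] S [ 0.50551383 -0.04778812  0.007     ]
seat T [ 0.44308777 -0.20413512  0.087     ] S [ 0.44324918 -0.20452342  0.087     ]
T
[[ 58  54  59  74  83  90  97 101 105 102  94  91  86  74  65  53  50  51
   53  64  76 102 136 149 151]
 [ 64  76  92 109 120 127 131 133 135 136 127 123 116 108  93  76  63  51
   48  50  74 101 127 136 143]
 [ 90 115 132 141 150 151 153 152 154 150 149 141 134 125 118 105  88  68
   55  58  76  95 107 118 123]
 [121 138 150 158 162 162 163 161 156 151 145 138 128 126 119 115 105  90
   77  72  89 102 113 107 100]
 [147 158 161 163 167 170 172 158 149 133 123 118 111 110 104 105 104 105
   91  86 101 117 123 109  97]
 [161 166 174 171 174 165 157 144 129 114 105 104 101 105 101 101 100 102
   96  89  95 105 111  99  87]
 [167 171 177 175 171 158 136 114 111 103 100 101 105 101 100 100 100  98
   98  98  92  94  86  80  75]
 [172 179 183 177 161 137 110 106  97 101 104 103 103 101 103 103 101  95
   97  98  92  88  76  67  79]
 [177 184 184 172 145 119 100  97 101 101 101 101 104 102  99 105 103 101
   98  95  8
[... 3207 characters left out ...]
45  50  54  59  60  65  64  57  56  47
   43  95 120 124 121 120 122]
 [ 34  31  35  37  35  39  43  46  42  44  50  47  50  52  51  50  51  46
   46 103 124 124 124 124 121]
 [ 31  29  32  43  69  61  41  46  47  50  49  48  50  51  47  52  45  49
   50 108 123 123 122 123 125]
 [ 33  35  59  90 111  81  43  45  46  47  51  48  48  46  47  47  48  45
   55 106 118 123 123 125 125]
 [ 39  70 104 126 127  89  43  40  43  47  49  52  53  50  53  48  48  44
   62 103 120 114 110 116 118]
 [ 58 104 128 133 140  97  49  46  45  46  49  51  49  53  47  46  46  43
   81 108 114  87  74  78 103]
 [ 86 118 130 138 139 122  77  46  46  51  52  51  48  48  45  49  47  50
   95 115 109  75  56  52  64]]
```

View pics/capz.png

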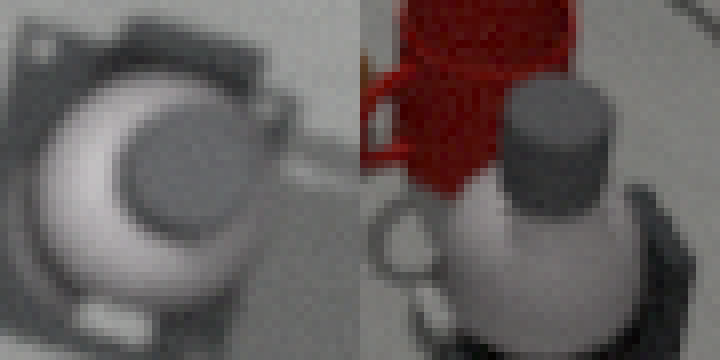

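```bash
python3 - <<'E'
from h import *
T=load("top0");S=load("side0")
print(onz(T,394,174.9,.216),onz(S,369.3,208.3,.216))
print("far cap",onz(T,252.8,180,.216))
s=np.array([.443,-.204])
for p in (onz(T,394,174.9,.216),onz(T,252.8,180,.216)): print(np.linalg.norm(p[:2]-s))
for z in (0,.007): print(onz(S,305.,240.8,z))
from cell import robot
x0,y0,x1,y1=(285,225,325,255)
cv2.imwrite("pics/wz.png",np.hstack([cv2.resize(S["frame"][222:258,287:323,::-1],None,fx=10,fy=10,interpolation=0),cv2.resize(T["frame"][212:248,314:350,::-1],None,fx=10,fy=10,interpolation=0)]))
E
```

```text
[ 0.65727507 -0.20511053  0.216     ] [ 0.65423946 -0.20592659  0.216     ]
far cap [0.63679206 0.17160131 0.216     ]
0.21427794375033515
0.4226484456148214
[ 0.50972307 -0.04558204  0.        ]
[ 0.50656169 -0.0507366   0.007     ]
```

View pics/wz.png

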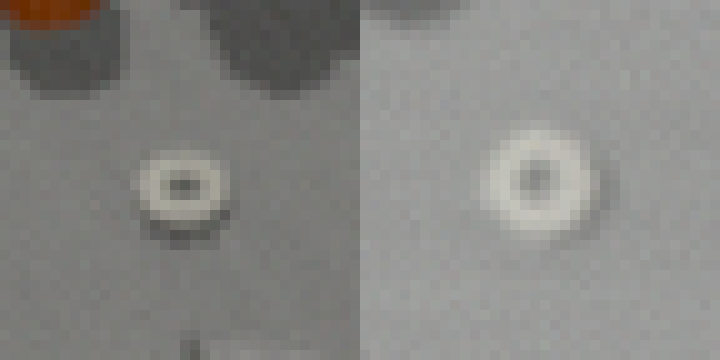

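The near cylinder is the right one: its cap is at about (0.656,-0.205), 0.214 m from the nut, while the other is 0.42 m away. The nut is at (0.443,-0.204) and the washer at (0.508,-0.047). All of these match the sizes and reach given. Next I'm moving to the washer.

Request:
step_arm(moves=[[[0.024,-0.018,0,0],[0.024,-0.018,0,0],[0.024,-0.018,0,0],[0.024,-0.018,0,0],[0.024,-0.018,0,0],[0.024,-0.018,0,0],[0.024,-0.018,0,0],[0.024,-0.018,0,0]]], hand=0.65, force=10)

```text
time: 0.77
tool_pos: [0.275, -0.3253, 0.1913]
tool_rot: [-3.141, 0.0, 0.232]
contact_force: [0.7, -0.3, 0.4]
opening: 0.0597
```

Request:
step_arm(moves=[[[0.024,-0.018,0,0],[0.024,-0.018,0,0],[0.024,-0.018,0,0],[0.024,-0.018,0,0],[0.024,-0.018,0,0],[0.024,-0.018,0,0],[0.024,-0.018,0,0],[0.024,-0.018,0,0]]])

```text
time: 1.43
tool_pos: [0.4287, -0.141, 0.1913]
tool_rot: [-3.141, 0.0, 0.232]
contact_force: [0.8, -0.4, -0.0]
opening: 0.0599
```

Request:
step_arm(moves=[[[0.024,-0.018,0.005,0],[0.024,-0.018,0.02,0],[0.024,-0.018,0.025,0],[0.012,-0.009,0.025,0],[0,0,0.01,0],[0,0,0,0]]])

```text
time: 1.93
tool_pos: [0.4937, -0.0603, 0.1035]
tool_rot: [-3.139, 0.006, 0.234]
contact_force: [-0.2, -0.2, -0.3]
opening: 0.0594
```

```bash
cat >> h.py <<'E'
def totool(target,yaw_t=None):
    s=robot.observe(); p=np.array(s["tool_pos"]); yaw=s["tool_rot"][2]
    d=np.array(target)-p; x=np.array([np.cos(yaw),np.sin(yaw),0]); y=np.array([np.sin(yaw),-np.cos(yaw),0])
    print("t",round(s["time"],2),"pos",p.round(4),"rot",np.round(s["tool_rot"],4),"q",np.round(s["qpos"],3),"F",np.round(s["contact_force"],2),"M",np.round(s["torque"],3),"open",round(s["opening"],4))
    print("tool delta mm",np.round(1000*np.array([d@x,d@y,-d[2]]),2), "roll", None if yaw_t is None else yaw-yaw_t)
E
python3 -c "
from h import *
totool([.508,-.047,.003])"
```

```text
t 1.93 pos [ 0.4937 -0.0603  0.1035] rot [-3.1385  0.0057  0.2339] q [-0.276  0.389  1.721 -0.     1.039  1.061] F [-0.2  -0.15 -0.29] M [ 0.056  0.035 -0.035] open 0.0594
tool delta mm [ 17.    -9.66 100.47] roll None
```

Request:
step_arm(moves=[[[0.009,-0.005,0.02,0],[0.008,-0.0047,0.02,0],[0,0,0.01,0],[0,0,0,0],[0,0,0,0]]])

```text
time: 2.35
tool_pos: [0.5095, -0.049, 0.0569]
tool_rot: [-3.142, 0.001, 0.231]
contact_force: [-0.8, -0.0, -0.3]
opening: 0.0598
```

```bash
python3 -c "
from h import *
totool([.508,-.047,.003])
S=grab('side','s1');T=grab('top','t1')
p=robot.observe()['tool_pos']
print(proj(S,p),proj(T,p))
cv2.imwrite('pics/z1.png',np.hstack([cv2.resize(S['frame'][190:260,265:335,::-1],None,fx=5.5,fy=5.5,interpolation=0),cv2.resize(T['frame'][190:260,295:365,::-1],None,fx=5.5,fy=5.5,interpolation=0)]))"
```

```text
t 2.35 pos [ 0.5095 -0.049   0.0569] rot [-3.1416e+00  6.0000e-04  2.3140e-01] q [-0.246  0.471  1.74  -0.     0.932  1.094] F [-0.75 -0.04 -0.28] M [ 0.031 -0.015  0.014] open 0.0598
tool delta mm [-0.96 -2.32 53.9 ] roll None
[305.32024876 230.6099211 ] [333.06594532 229.23006684]
```

View pics/z1.png

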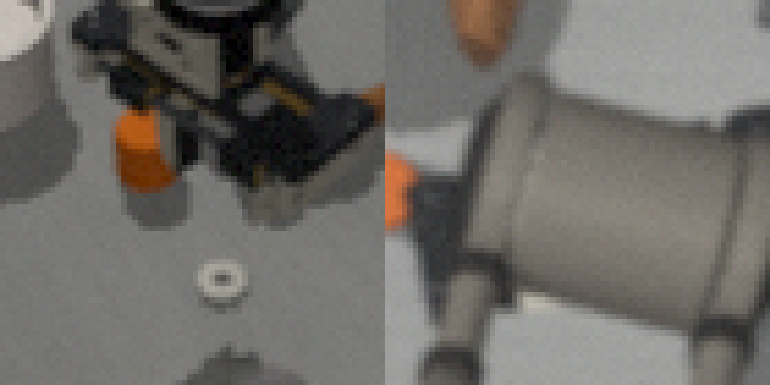

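Request:
step_arm(moves=[[[-0.001,-0.0023,0.02,0],[0,0,0.02,0],[0,0,0.01,0],[0,0,0.004,0],[0,0,0,0],[0,0,0,0]]])

```text
time: 2.95
tool_pos: [0.5089, -0.0468, 0.0033]
tool_rot: [3.141, -0.001, 0.232]
contact_force: [1.0, -0.4, 0.4]
opening: 0.0597
```

```bash
python3 -c "
from h import *
totool([.508,-.047,.003])
S=grab('side','s2')
p=robot.observe()['tool_pos']
print(proj(S,p))
cv2.imwrite('pics/z2.png',cv2.resize(S['frame'][190:270,255:355,::-1],None,fx=7,fy=7,interpolation=0))"
```

```text
t 2.95 pos [ 0.5089 -0.0468  0.0033] rot [ 3.1409e+00 -1.0000e-03  2.3160e-01] q [-0.242  0.551  1.791 -0.     0.799  1.098] F [ 0.96 -0.41  0.37] M [ 0.043  0.009 -0.022] open 0.0597
tool delta mm [-0.93 -0.02  0.31] roll None
[305.02514238 240.45048807]
```

View pics/z2.png

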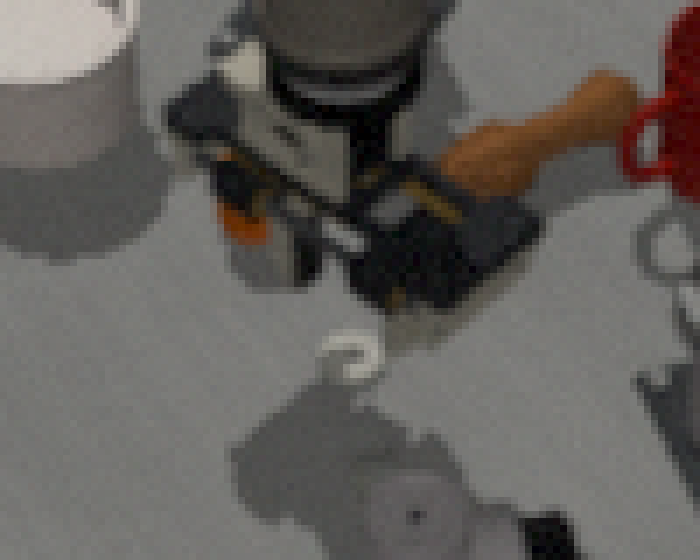

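The washer in the side view (crop ~350,358, or pixel 305,241) coincides with the projected TCP. The fingers straddle it, so I'm closing gently.

Request:
step_arm(moves=[[[0,0,0,0],[0,0,0,0],[0,0,0,0],[0,0,0,0],[0,0,0,0],[0,0,0,0]]], hand=0, force=5)

```text
time: 3.5
tool_pos: [0.5083, -0.0465, 0.0026]
tool_rot: [3.141, -0.0, 0.232]
contact_force: [-0.6, 0.2, -0.3]
opening: 0.024
```

```bash
python3 -c "
from h import *
totool([.508,-.047,.003])
S=grab('side','s3')
p=robot.observe()['tool_pos']
print(proj(S,p))
cv2.imwrite('pics/z3.png',cv2.resize(S['frame'][200:270,265:345,::-1],None,fx=8,fy=8,interpolation=2))"
```

```text
t 3.5 pos [ 0.5083 -0.0465  0.0026] rot [ 3.1415 -0.      0.2318] q [-0.241  0.551  1.792 -0.     0.798  1.098] F [-0.57  0.24 -0.26] M [0.048 0.018 0.043] open 0.024
tool delta mm [-0.43  0.42 -0.43] roll None
[304.78506316 240.6744168 ]
```

View pics/z3.png

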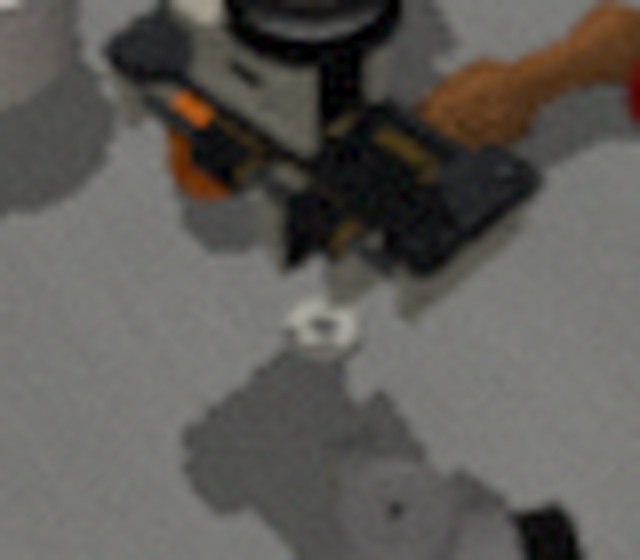

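The shot shows the finger tips at crop ~(315,285), about 5 px above the washer at (323,325). The tips sit higher than the TCP when the gripper is open, as a linkage gripper's would, so nothing was gripped. I'll open again and feel downward.

Request:
step_arm(moves=[[[0,0,0,0],[0,0,0,0],[0,0,0,0],[0,0,0,0],[0,0,0,0]]], hand=0.5)

```text
time: 3.97
tool_pos: [0.5083, -0.0465, 0.0025]
tool_rot: [3.142, 0.0, 0.232]
contact_force: [-0.3, 0.2, 0.2]
opening: 0.0449
```

Request:
step_arm(moves=[[[0,0,0.002,0],[0,0,0.002,0],[0,0,0,0],[0,0,0,0]]])

```text
time: 4.3
tool_pos: [0.5081, -0.0465, -0.0017]
tool_rot: [-3.141, 0.0, 0.232]
contact_force: [-0.2, 0.2, -0.3]
opening: 0.0458
```

```bash
python3 -c "
from h import *
totool([.508,-.047,.003])
S=grab('side','s4')
cv2.imwrite('pics/z4.png',cv2.resize(S['frame'][200:270,265:345,::-1],None,fx=8,fy=8,interpolation=2))"
```

```text
t 4.3 pos [ 0.5081 -0.0465 -0.0017] rot [-3.1415e+00  5.0000e-04  2.3180e-01] q [-0.241  0.559  1.795 -0.     0.789  1.098] F [-0.22  0.17 -0.26] M [ 0.006 -0.047 -0.027] open 0.0458
tool delta mm [-0.24  0.47 -4.72] roll None
```

View pics/z4.png

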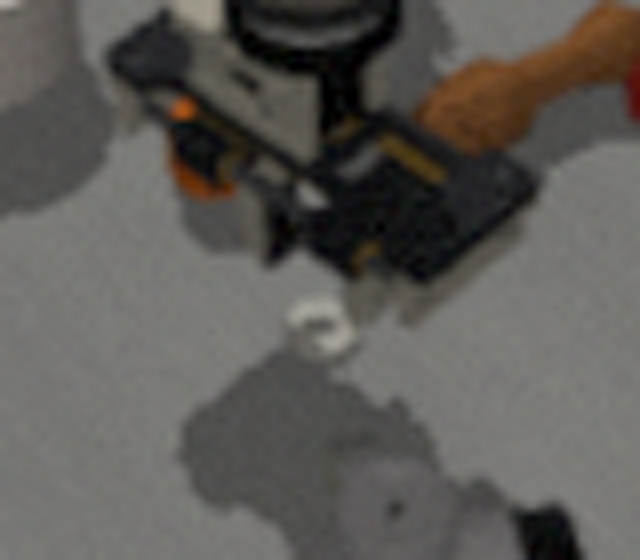

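Request:
step_arm(moves=[[[0,0,0.0015,0],[0,0,0.0015,0],[0,0,0,0],[0,0,0,0]]])

```text
time: 4.68
tool_pos: [0.5082, -0.0465, -0.0046]
tool_rot: [-3.142, 0.0, 0.232]
contact_force: [0.1, 0.1, -0.1]
opening: 0.0461
```

Request:
step_arm(moves=[[[0,0,0.0015,0],[0,0,0.0015,0],[0,0,0,0],[0,0,0,0]]])

```text
time: 5.02
tool_pos: [0.5082, -0.0465, -0.0076]
tool_rot: [-3.142, 0.0, 0.232]
contact_force: [-0.6, 0.3, -0.1]
opening: 0.0458
```

Request:
step_arm(moves=[[[0,0,0.0015,0],[0,0,0.0015,0],[0,0,0,0],[0,0,0,0]]])

```text
time: 5.35
tool_pos: [0.5082, -0.0465, -0.0107]
tool_rot: [-3.142, 0.0, 0.232]
contact_force: [0.3, -0.0, -0.3]
opening: 0.0458
```

```bash
python3 -c "
from h import *
totool([.508,-.047,.003])
S=grab('side','s5')
cv2.imwrite('pics/z5.png',cv2.resize(S['frame'][200:270,265:345,::-1],None,fx=8,fy=8,interpolation=2))"
```

```text
t 5.35 pos [ 0.5082 -0.0465 -0.0107] rot [-3.1415e+00  3.0000e-04  2.3180e-01] q [-0.241  0.573  1.801 -0.     0.768  1.098] F [ 0.29 -0.02 -0.34] M [-0.024 -0.045  0.004] open 0.0458
tool delta mm [ -0.28   0.46 -13.66] roll None
```

View pics/z5.png

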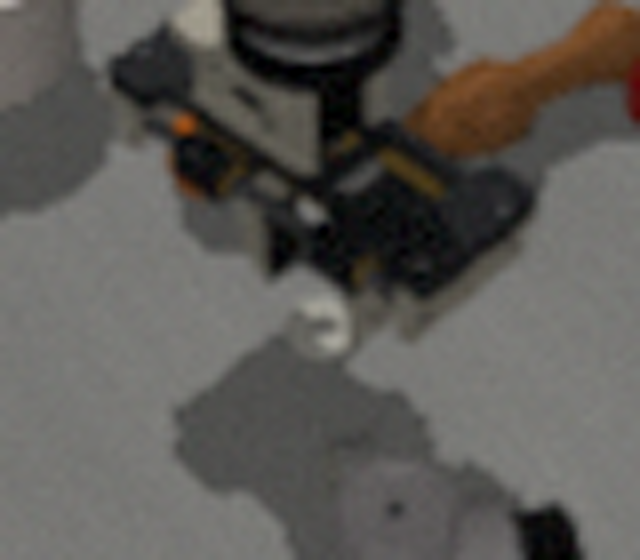

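```bash
python3 -c "
from h import *
S=load('s5');p=np.array([.5082,-.0465,0]);y=np.array([np.sin(.232),-np.cos(.232),0]);x=np.array([np.cos(.232),np.sin(.232),0])
for z in (-.01,0,.01,.02):
  for s in(.023,-.023):
    print(z,s,[((proj(S,p+s*y+dx*x+[0,0,z])-[265,200]+.5)*8).round(0) for dx in(-.0095,.0095)])
"
```

```text
-0.01 0.023 [array([345., 386.]), array([374., 362.])]
-0.01 -0.023 [array([272., 333.]), array([301., 310.])]
0 0.023 [array([345., 371.]), array([374., 348.])]
0 -0.023 [array([271., 319.]), array([300., 296.])]
0.01 0.023 [array([344., 357.]), array([374., 333.])]
0.01 -0.023 [array([270., 304.]), array([300., 281.])]
0.02 0.023 [array([344., 342.]), array([373., 318.])]
0.02 -0.023 [array([270., 290.]), array([299., 266.])]
```

Request:
step_arm(moves=[[[0,0,0.002,0],[0,0,0.002,0],[0,0,0,0]]])

```text
time: 5.65
tool_pos: [0.508, -0.0465, -0.0149]
tool_rot: [-3.141, 0.001, 0.232]
contact_force: [0.0, 0.2, -1.0]
opening: 0.0463
```

Request:
step_arm(moves=[[[0,0,0.002,0],[0,0,0,0],[0,0,0,0]]])

```text
time: 5.9
tool_pos: [0.5082, -0.0465, -0.0166]
tool_rot: [-3.142, 0.0, 0.232]
contact_force: [0.2, -0.0, 0.3]
opening: 0.0458
```

```bash
python3 -c "
from h import *
totool([.508,-.047,.003])
S=grab('side','s6')
cv2.imwrite('pics/z6.png',cv2.resize(S['frame'][215:255,285:335,::-1],None,fx=15,fy=15,interpolation=2))"
```

```text
t 5.9 pos [ 0.5082 -0.0465 -0.0166] rot [-3.1415e+00  3.0000e-04  2.3180e-01] q [-0.241  0.583  1.805 -0.     0.754  1.098] F [ 0.15 -0.03  0.26] M [ 0.009 -0.018 -0.047] open 0.0458
tool delta mm [ -0.3    0.45 -19.62] roll None
```

View pics/z6.png

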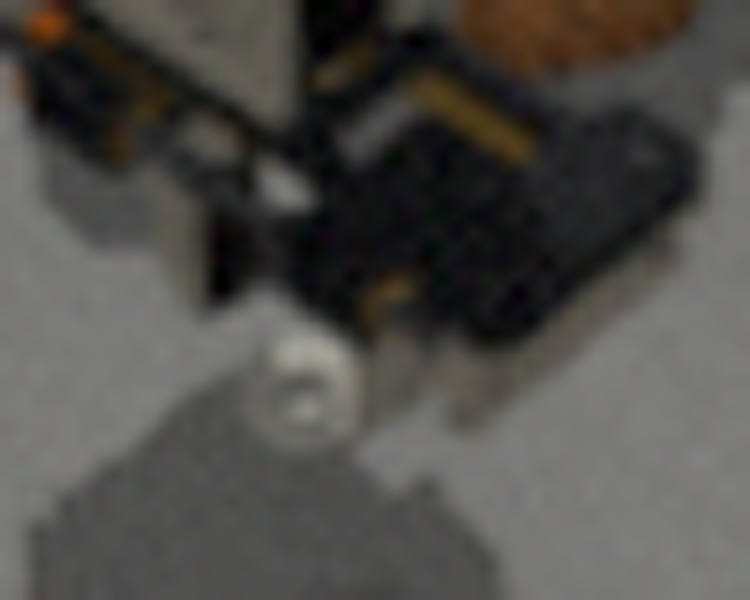

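Request:
step_arm(moves=[[[0,0,0.002,0],[0,0,0.002,0],[0,0,0,0]]])

```text
time: 6.2
tool_pos: [0.508, -0.0465, -0.0209]
tool_rot: [-3.141, 0.001, 0.232]
contact_force: [-0.9, -0.5, -0.2]
opening: 0.0455
```

Request:
step_arm(moves=[[[0,0,0.002,0],[0,0,0.002,0],[0,0,0,0]]])

```text
time: 6.45
tool_pos: [0.508, -0.0465, -0.0249]
tool_rot: [-3.141, 0.001, 0.232]
contact_force: [-0.8, 0.4, -0.3]
opening: 0.0458
```

```bash
python3 -c "
from h import *
S=grab('side','s7')
cv2.imwrite('pics/z7.png',cv2.resize(S['frame'][215:255,285:335,::-1],None,fx=15,fy=15,interpolation=2))"
```

```text
(no output)
```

View pics/z7.png

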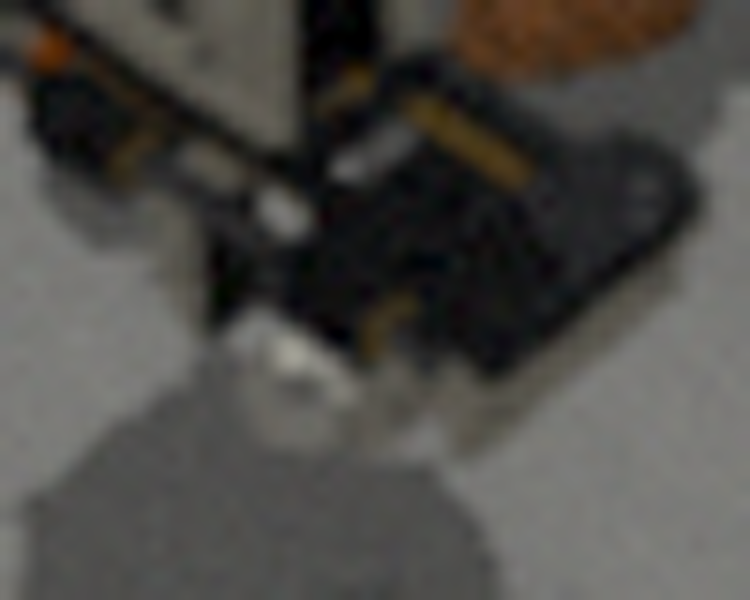

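Request:
step_arm(moves=[[[0,0,0.002,0],[0,0,0.002,0],[0,0,0,0]]])

```text
time: 6.75
tool_pos: [0.5081, -0.0465, -0.0289]
tool_rot: [-3.141, 0.001, 0.232]
contact_force: [-0.5, 0.6, -0.6]
opening: 0.0459
```

Request:
step_arm(moves=[[[0,0,0.0015,0],[0,0,0.0015,0],[0,0,0,0]]])

```text
time: 7.0
tool_pos: [0.5081, -0.0465, -0.0318]
tool_rot: [-3.141, 0.0, 0.232]
contact_force: [1.6, -0.7, 0.1]
opening: 0.0461
```

Request:
step_arm(moves=[[[0,0,0.0015,0],[0,0,0,0],[0,0,0,0]]])

```text
time: 7.25
tool_pos: [0.5083, -0.0465, -0.0331]
tool_rot: [3.142, 0.0, 0.232]
contact_force: [-0.8, -0.1, -0.8]
opening: 0.0461
```

Request:
step_arm(moves=[[[0,0,0.0015,0],[0,0,0,0]]])

```text
time: 7.42
tool_pos: [0.5082, -0.0465, -0.0347]
tool_rot: [3.142, 0.0, 0.232]
contact_force: [0.7, 0.2, 0.1]
opening: 0.0459
```

Request:
step_arm(moves=[[[0,0,0.0015,0],[0,0,0,0]]])

```text
time: 7.58
tool_pos: [0.5084, -0.0465, -0.035]
tool_rot: [3.141, -0.0, 0.232]
contact_force: [-2.8, 0.6, 12.0]
opening: 0.0456
```

Request:
step_arm(moves=[[[0,0,0.0015,0],[0,0,0,0]]])

```text
time: 7.75
tool_pos: [0.5084, -0.0465, -0.0351]
tool_rot: [3.141, -0.001, 0.232]
contact_force: [-8.3, -0.2, 25.2]
opening: 0.0457
```

```bash
python3 -c "
from h import *
S=grab('side','s8')
totool([.508,-.047,-.03])
cv2.imwrite('pics/z8.png',cv2.resize(S['frame'][215:255,285:335,::-1],None,fx=15,fy=15,interpolation=2))"
```

```text
t 7.8 pos [ 0.5084 -0.0465 -0.0351] rot [ 3.1409e+00 -9.0000e-04  2.3200e-01] q [-0.241  0.615  1.816 -0.     0.709  1.098] F [-7.8   0.63 26.51] M [0.293 1.339 0.029] open 0.0462
tool delta mm [-0.53  0.36 -5.09] roll None
```

View pics/z8.png

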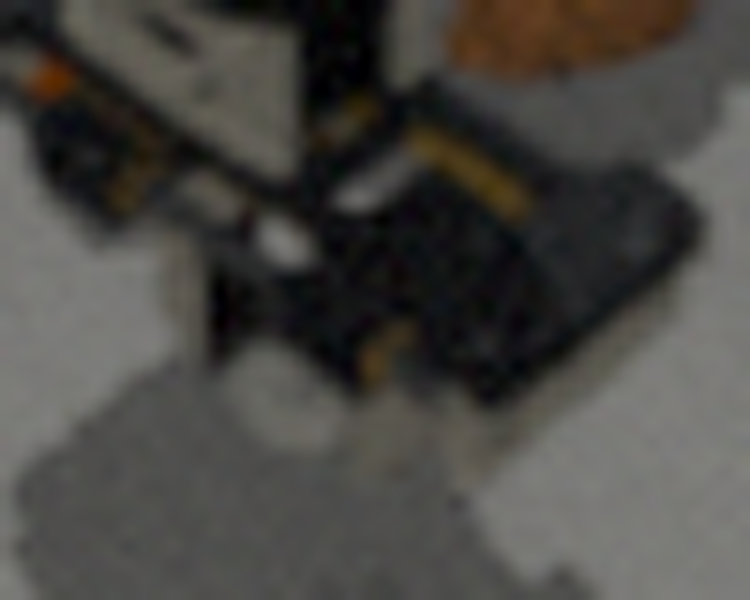

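Contact came at a reported z of -0.035, with the washer visible between the fingers. At this opening the real tips sit about 35 mm higher than the reported TCP, so I'll use contact-based heights. Now I'll rise about 4 mm off contact and close.

Request:
step_arm(moves=[[[0,0,-0.004,0],[0,0,-0.003,0],[0,0,0,0],[0,0,0,0]]])

```text
time: 8.13
tool_pos: [0.5084, -0.0465, -0.0305]
tool_rot: [3.141, -0.0, 0.232]
contact_force: [-0.4, 0.1, 0.0]
opening: 0.0461
```

Request:
step_arm(moves=[[[0,0,0,0],[0,0,0,0],[0,0,0,0],[0,0,0,0],[0,0,0,0]]], hand=0, force=5)

```text
time: 8.55
tool_pos: [0.5082, -0.0465, -0.0307]
tool_rot: [-3.141, 0.0, 0.232]
contact_force: [-0.3, 0.5, -0.8]
opening: 0.0329
```

```bash
python3 -c "
from h import *
S=grab('side','s9')
totool([.508,-.047,-.03])
cv2.imwrite('pics/z9.png',cv2.resize(S['frame'][215:255,285:335,::-1],None,fx=15,fy=15,interpolation=2))"
```

```text
t 8.6 pos [ 0.5082 -0.0465 -0.0306] rot [-3.1416e+00  3.0000e-04  2.3180e-01] q [-0.241  0.608  1.813 -0.     0.721  1.098] F [-0.5   0.46  0.14] M [ 0.06   0.006 -0.042] open 0.0335
tool delta mm [-0.31  0.44 -0.65] roll None
```

View pics/z9.png

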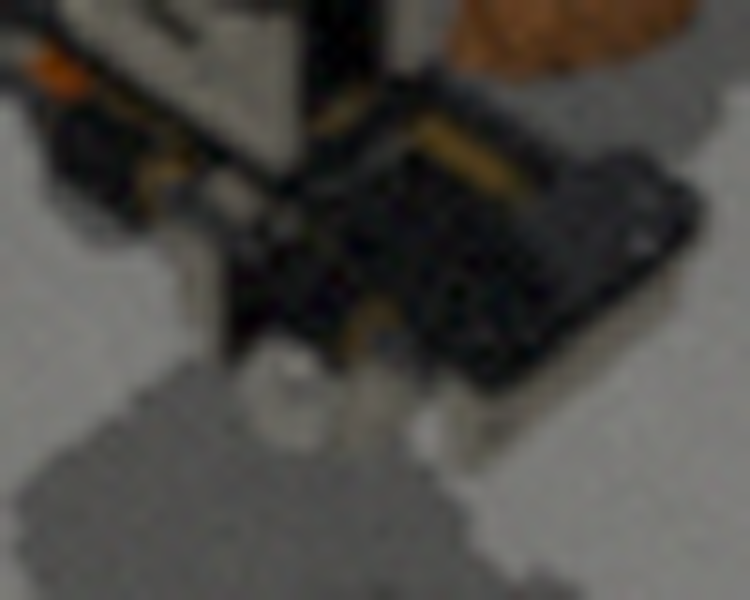

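Opening is 33.5 mm against the 34 mm washer, so it's gripped. I'll release, turn a quarter and grip again, which centres the washer on both tool axes.

Request:
step_arm(moves=[[[0,0,0,0],[0,0,0,0],[0,0,0,-0.06],[0,0,0,-0.12],[0,0,0,-0.12],[0,0,0,-0.12],[0,0,0,-0.12],[0,0,0,-0.12]]], hand=0.5)

```text
time: 9.27
tool_pos: [0.5083, -0.0465, -0.0305]
tool_rot: [3.141, 0.0, 0.898]
contact_force: [-0.2, 0.6, 0.3]
opening: 0.0461
```

Request:
step_arm(moves=[[[0,0,0,-0.12],[0,0,0,-0.12],[0,0,0,-0.12],[0,0,0,-0.12],[0,0,0,-0.12],[0,0,0,-0.12],[0,0,0,-0.12],[0,0,0,-0.06]]])

```text
time: 9.93
tool_pos: [0.5083, -0.0465, -0.0305]
tool_rot: [3.142, 0.0, 1.798]
contact_force: [-0.2, 0.3, 0.5]
opening: 0.0461
```

Request:
step_arm(moves=[[[0,0,0,0],[0,0,0,0],[0,0,0,0],[0,0,0,0],[0,0,0,0],[0,0,0,0]]], hand=0, force=6)

```text
time: 10.43
tool_pos: [0.5083, -0.0465, -0.0305]
tool_rot: [3.142, 0.0, 1.791]
contact_force: [-0.2, 0.0, 0.4]
opening: 0.0332
```

```bash
python3 -c "
from h import *
totool([.443,-.2045,.1])"
```

```text
t 10.43 pos [ 0.5083 -0.0465 -0.0305] rot [3.1416e+00 1.0000e-04 1.7912e+00] q [-0.241  0.607  1.813 -0.     0.721 -0.462] F [-0.18  0.03  0.35] M [-0.013 -0.125  0.003] open 0.0332
tool delta mm [-139.88  -98.27 -130.49] roll None
```

Request:
step_arm(moves=[[[0,0,-0.02,0],[0,0,-0.035,0],[0,0,-0.035,0],[0,0,-0.035,0],[0,0,-0.015,0],[-0.0093,-0.0065,0,0],[-0.02,-0.014,0,0],[-0.02,-0.014,0,0]]])

```text
time: 11.1
tool_pos: [0.4846, -0.1025, 0.109]
tool_rot: [-3.141, -0.0, 1.793]
contact_force: [-0.6, 0.1, 0.1]
opening: 0.0332
```

Request:
step_arm(moves=[[[-0.02,-0.014,0,0],[-0.02,-0.014,0,0],[-0.02,-0.014,0,0],[-0.02,-0.014,0,0],[-0.01,-0.007,0,0],[0,0,0,0],[0,0,0,0]]])

```text
time: 11.68
tool_pos: [0.4432, -0.2037, 0.1089]
tool_rot: [-3.141, -0.001, 1.79]
contact_force: [-0.2, 0.7, -0.6]
opening: 0.0333
```

```bash
python3 -c "
from h import *
totool([.4425,-.2042,.075])
S=grab('side','s10');T=grab('top','t10')
p=robot.observe()['tool_pos']+np.array([0,0,.0305+.007])
print(proj(S,p),proj(T,p))
cv2.imwrite('pics/z10.png',np.hstack([cv2.resize(S['frame'][230:290,280:350,::-1],None,fx=6,fy=6,interpolation=2),cv2.resize(T['frame'][225:285,355:415,::-1],None,fx=6,fy=6,interpolation=2)]))"
```

```text
t 11.68 pos [ 0.4432 -0.2037  0.1089] rot [-3.1410e+00 -1.1000e-03  1.7899e+00] q [-0.588  0.363  1.744  0.     1.036 -0.808] F [-0.18  0.73 -0.58] M [ 0.025 -0.134  0.001] open 0.0333
tool delta mm [-0.3  -0.79 33.89] roll None
[313.78284628 250.79864809] [388.84676938 253.8978844 ]
```

View pics/z10.png

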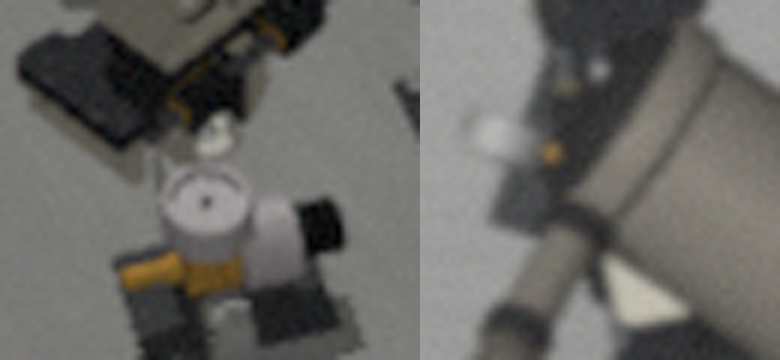

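```bash
python3 -c "
from h import *
S=load('s10')
print(proj(load('side0'),[.5083,-.0465,.007]),proj(load('top0'),[.5083,-.0465,.007]))
print(proj(S,[.4432,-.2037,.1464]),proj(S,[.4425,-.2042,.087]),proj(S,[.4425,-.2042,.0915]))
cv2.imwrite('pics/z11.png',cv2.resize(S['frame'][240:275,295:335,::-1],None,fx=18,fy=18,interpolation=0))"
```

```text
[304.76452684 239.85596493] [331.66054472 229.93221292]
[313.7866541  251.11096705] [313.82774245 263.20863554] [313.81747552 262.33467069]
```

View pics/z11.png

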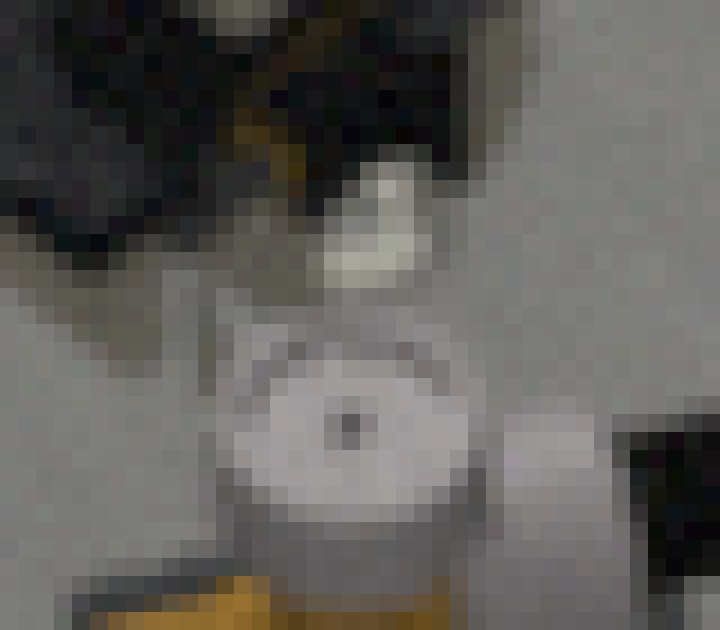

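```bash
python3 -c "
from h import *
T=load('top0');S=load('side0')
print('T',onz(T,386.42+.36,253.25+.23,.087),'S',onz(S,313.95-.14,263.2-.35,.087))"
```

```text
T [ 0.44243975 -0.20518767  0.087     ] S [ 0.44325165 -0.20297889  0.087     ]
```

Request:
step_arm(moves=[[[-0.0005,-0.0006,0.02,0],[0,0,0.016,0],[0,0,0.01,0],[0,0,0,0],[0,0,0,0]]])

```text
time: 12.2
tool_pos: [0.4433, -0.2033, 0.0633]
tool_rot: [-3.141, -0.001, 1.793]
contact_force: [-0.4, -0.0, -0.4]
opening: 0.0332
```

```bash
python3 -c "
from h import *
totool([.4427,-.2043,.058])
S=grab('side','s12')
cv2.imwrite('pics/z12.png',cv2.resize(S['frame'][240:275,295:335,::-1],None,fx=18,fy=18,interpolation=0))"
```

```text
t 12.2 pos [ 0.4433 -0.2033  0.0633] rot [-3.1408e+00 -9.0000e-04  1.7932e+00] q [-0.587  0.425  1.798  0.     0.919 -0.81 ] F [-0.43 -0.03 -0.36] M [-0.    -0.134 -0.015] open 0.0332
tool delta mm [-0.79 -0.84  5.27] roll None
```

View pics/z12.png

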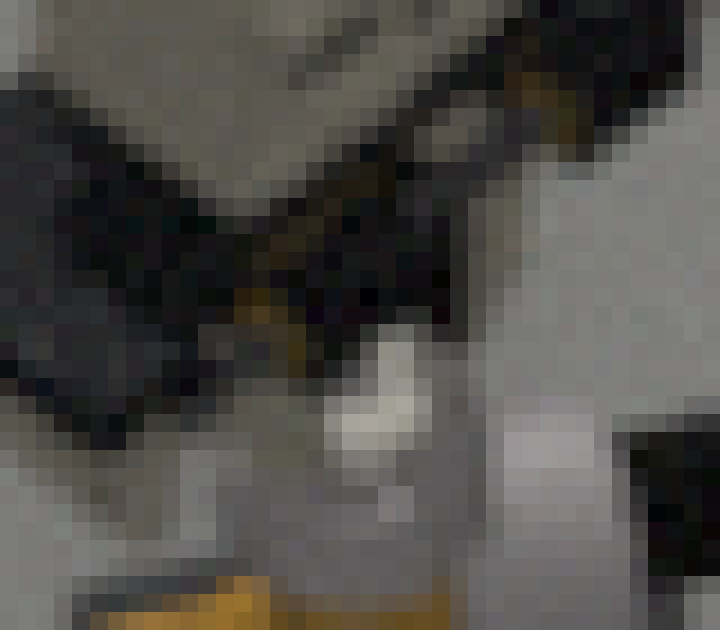

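Request:
step_arm(moves=[[[-0.0008,-0.0008,0,0],[0,0,0.0015,0],[0,0,0.0015,0],[0,0,0,0]]])

```text
time: 12.58
tool_pos: [0.4426, -0.2054, 0.0606]
tool_rot: [3.141, 0.0, 1.792]
contact_force: [-0.8, -0.1, -0.9]
opening: 0.0331
```

Request:
step_arm(moves=[[[0,0,0.001,0],[0,0,0,0],[0,0,0,0]]])

```text
time: 12.83
tool_pos: [0.4426, -0.2054, 0.0595]
tool_rot: [-3.142, 0.0, 1.792]
contact_force: [0.3, -0.6, 1.0]
opening: 0.0327
```

Request:
step_arm(moves=[[[0.0008,0,0,0],[0,0,0.001,0],[0,0,0,0],[0,0,0,0]]])

```text
time: 13.17
tool_pos: [0.4424, -0.2046, 0.0585]
tool_rot: [-3.141, -0.0, 1.792]
contact_force: [-0.8, 0.3, -0.3]
opening: 0.0328
```

```bash
python3 -c "
from h import *
totool([.4427,-.2043,.058])"
```

```text
t 13.17 pos [ 0.4424 -0.2046  0.0585] rot [-3.1415 -0.      1.7918] q [-0.59   0.431  1.805 -0.     0.905 -0.811] F [-0.82  0.34 -0.32] M [-0.043 -0.143 -0.015] open 0.0328
tool delta mm [0.19 0.35 0.45] roll None
```

Request:
step_arm(moves=[[[0,0,0,0],[0,0,0,0],[0,0,0,0],[0,0,-0.01,0],[0,0,-0.03,0],[0,0,-0.04,0],[0,0,-0.04,0]]], hand=0.55)

```text
time: 13.75
tool_pos: [0.4417, -0.2041, 0.1794]
tool_rot: [-3.14, -0.002, 1.792]
contact_force: [1.4, -0.9, -0.4]
opening: 0.0505
```

```bash
python3 -c "
from h import *
totool([.4427,-.2043,.058])
S=grab('side','s13')
cv2.imwrite('pics/z13.png',cv2.resize(S['frame'][240:275,295:335,::-1],None,fx=18,fy=18,interpolation=0))"
```

```text
t 13.75 pos [ 0.4417 -0.2041  0.1794] rot [-3.1399e+00 -1.7000e-03  1.7918e+00] q [-0.59   0.284  1.643 -0.     1.216 -0.811] F [ 1.42 -0.87 -0.37] M [-0.008 -0.173  0.01 ] open 0.0505
tool delta mm [ -0.43   0.93 121.38] roll None
```

View pics/z13.png

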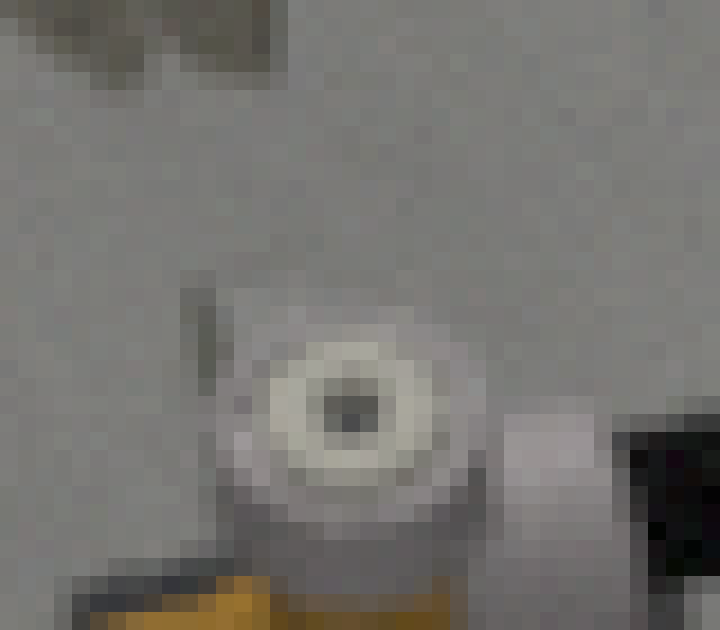

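The washer lies centred in the seat: its hole is at crop (350,410) and the nut rim spans x 220–485, so its centre is about 352. It is flat. Next is the cap: rise and go over it.

Request:
step_arm(moves=[[[0,0,-0.03,0],[0,0,-0.03,0],[-0.006,0.026,0,0],[-0.006,0.026,0,0],[-0.006,0.026,0,0],[-0.006,0.026,0,0],[-0.006,0.026,0,0],[-0.006,0.026,0,0]]], hand=0.85)

```text
time: 14.47
tool_pos: [0.6037, -0.2054, 0.2382]
tool_rot: [-3.142, 0.0, 1.792]
contact_force: [0.7, 0.5, 1.3]
opening: 0.078
```

Request:
step_arm(moves=[[[-0.006,0.026,0,0],[-0.006,0.026,0,0],[0,0,0,0],[0,0,0,0]]])

```text
time: 14.8
tool_pos: [0.6563, -0.2055, 0.2365]
tool_rot: [-3.14, -0.001, 1.793]
contact_force: [-0.9, -0.1, 0.0]
opening: 0.0784
```

```bash
python3 -c "
from h import *
totool([.656,-.2055,.15])
S=grab('side','s14')
print(proj(S,robot.observe()['tool_pos']+np.array([0,0,.035])))
cv2.imwrite('pics/z14.png',cv2.resize(S['frame'][150:250,310:430,::-1],None,fx=6,fy=6,interpolation=2))"
```

```text
t 14.8 pos [ 0.6563 -0.2055  0.2365] rot [-3.1396e+00 -1.2000e-03  1.7927e+00] q [-0.415  0.644  0.905 -0.     1.595 -0.637] F [-0.93 -0.08  0.02] M [-0.001 -0.095 -0.07 ] open 0.0784
tool delta mm [ 8.000e-02 -3.100e-01  8.649e+01] roll None
[371.13503488 195.05949027]
```

View pics/z14.png

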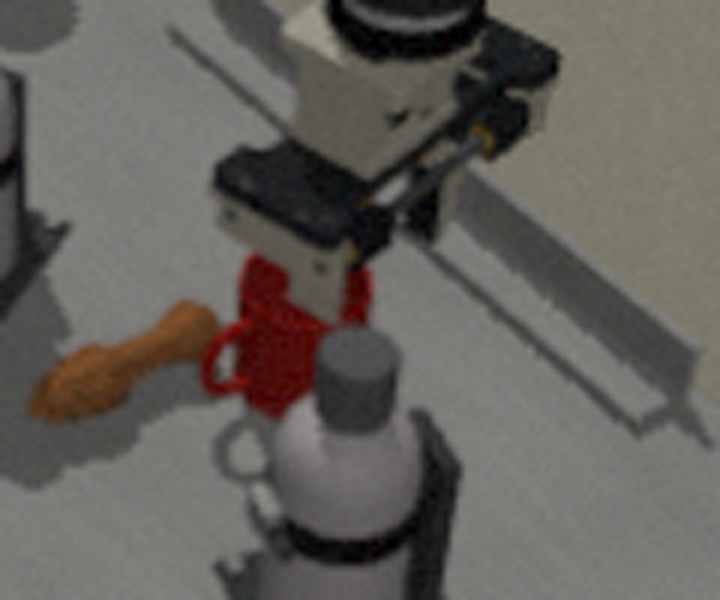

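The tips sit at crop (320,320) and (425,240), with their middle at about (372,280). That agrees with the prediction using the 35 mm offset. The cap is below them at (358,365). I'm descending to straddle it.

Request:
step_arm(moves=[[[0,0,0.02,0],[0,0,0.02,0],[0,0,0.01,0],[0,0,0,0],[0,0,0,0]]])

```text
time: 15.27
tool_pos: [0.6553, -0.206, 0.1891]
tool_rot: [-3.141, 0.0, 1.791]
contact_force: [-0.2, 0.2, 0.0]
opening: 0.0781
```

Request:
step_arm(moves=[[[0,0,0.01,0],[0,0,0.01,0],[0,0,0.008,0],[0,0,0,0],[0,0,0,0]]])

```text
time: 15.68
tool_pos: [0.6555, -0.2057, 0.1597]
tool_rot: [-3.14, -0.001, 1.792]
contact_force: [0.3, 0.2, -0.0]
opening: 0.0781
```

```bash
python3 -c "
from h import *
totool([.656,-.2055,.15])
S=grab('side','s15')
print(proj(S,robot.observe()['tool_pos']+np.array([0,0,.035])))
cv2.imwrite('pics/z15.png',cv2.resize(S['frame'][170:250,330:430,::-1],None,fx=7,fy=7,interpolation=2))"
```

```text
t 15.68 pos [ 0.6555 -0.2057  0.1597] rot [-3.1402e+00 -9.0000e-04  1.7918e+00] q [-0.415  0.674  1.055 -0.     1.415 -0.636] F [ 0.28  0.2  -0.03] M [-0.018 -0.146 -0.039] open 0.0781
tool delta mm [0.05 0.5  9.65] roll None
[369.12246073 212.65246083]
```

View pics/z15.png

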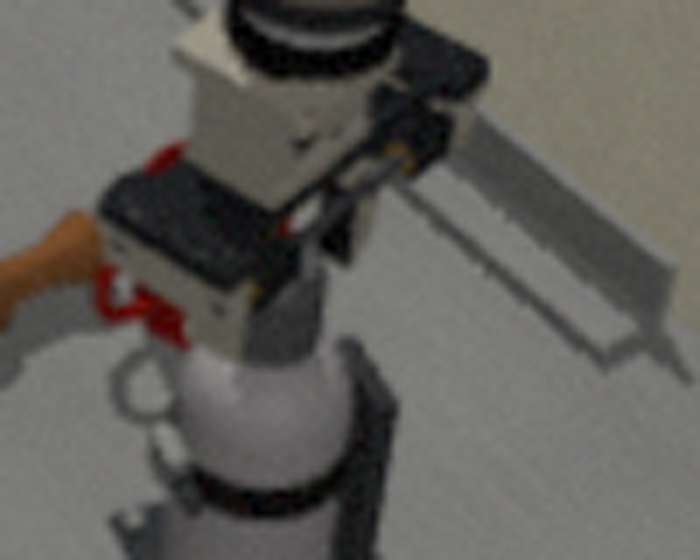

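Request:
step_arm(moves=[[[0,0,0.003,0],[0,0,0.003,0],[0,0,0,0]]])

```text
time: 15.98
tool_pos: [0.6557, -0.2057, 0.154]
tool_rot: [-3.141, -0.0, 1.792]
contact_force: [0.6, -0.0, -0.3]
opening: 0.0781
```

Request:
step_arm(moves=[[[0,0,0,0],[0,0,0,0],[0,0,0,0],[0,0,0,0],[0,0,0,0],[0,0,0,0],[0,0,0,0]]], hand=0, force=10)

```text
time: 16.57
tool_pos: [0.6558, -0.2058, 0.1546]
tool_rot: [-3.141, 0.0, 1.792]
contact_force: [-0.4, 0.1, -0.5]
opening: 0.0441
```

```bash
python3 -c "
from h import *
totool([.656,-.2055,.15])"
```

```text
t 16.57 pos [ 0.6558 -0.2058  0.1546] rot [-3.1414e+00  1.0000e-04  1.7918e+00] q [-0.415  0.676  1.064 -0.     1.401 -0.636] F [-0.4   0.08 -0.45] M [-0.002 -0.033 -0.061] open 0.0441
tool delta mm [0.27 0.25 4.59] roll None
```

Gripped at 44 mm with no side force. I'll set 22 N and try counterclockwise first (negative roll), in small steps.

Request:
step_arm(moves=[[[0,0,0,0],[0,0,0,0],[0,0,0,-0.03],[0,0,0,-0.03],[0,0,0,-0.03],[0,0,0,0]]], force=22)

```text
time: 17.07
tool_pos: [0.6558, -0.2059, 0.1546]
tool_rot: [-3.142, -0.0, 1.882]
contact_force: [-1.6, 0.6, 1.2]
opening: 0.0435
```

```bash
python3 -c "
from h import *
totool([.656,-.2055,.15])"
```

```text
t 17.07 pos [ 0.6558 -0.2059  0.1546] rot [-3.1415e+00 -1.0000e-04  1.8817e+00] q [-0.416  0.676  1.064  0.     1.402 -0.727] F [-1.64  0.58  1.19] M [ 0.049  0.065 -0.552] open 0.0435
tool delta mm [0.28 0.33 4.6 ] roll None
```

Request:
step_arm(moves=[[[0,0,0,-0.03],[0,0,0,0],[0,0,0,0]]])

```text
time: 17.32
tool_pos: [0.6558, -0.2059, 0.1546]
tool_rot: [-3.141, -0.0, 1.91]
contact_force: [-1.4, 0.5, 1.1]
opening: 0.0436
```

```bash
python3 -c "
from h import *
totool([.656,-.2055,.15])"
```

```text
t 17.32 pos [ 0.6558 -0.2059  0.1546] rot [-3.1415e+00 -1.0000e-04  1.9099e+00] q [-0.416  0.676  1.064 -0.     1.401 -0.755] F [-1.39  0.5   1.12] M [ 0.082  0.048 -0.661] open 0.0436
tool delta mm [0.29 0.33 4.57] roll None
```

Torque holds at -0.55 to -0.66 N m, which looks like a stop. Trying the other way.

Request:
step_arm(moves=[[[0,0,0,0.03],[0,0,0,0.03],[0,0,0,0.03],[0,0,0,0.03],[0,0,0,0]]])

```text
time: 17.73
tool_pos: [0.656, -0.2058, 0.1546]
tool_rot: [3.141, 0.0, 1.79]
contact_force: [-0.5, 0.2, 0.7]
opening: 0.0438
```

```bash
python3 -c "
from h import *
totool([.656,-.2055,.15])"
```

```text
t 17.73 pos [ 0.656  -0.2058  0.1546] rot [3.1414e+00 4.0000e-04 1.7905e+00] q [-0.415  0.676  1.064 -0.     1.401 -0.635] F [-0.52  0.18  0.75] M [-0.027 -0.002 -0.005] open 0.0438
tool delta mm [0.33 0.04 4.57] roll None
```

Request:
step_arm(moves=[[[0,0,0,0.04],[0,0,0,0.04],[0,0,0,0.04],[0,0,0,0]]])

```text
time: 18.07
tool_pos: [0.6561, -0.2058, 0.1546]
tool_rot: [3.141, 0.0, 1.671]
contact_force: [-0.1, -0.4, 0.4]
opening: 0.0435
```

```bash
python3 -c "
from h import *
totool([.656,-.2055,.15])"
```

```text
t 18.07 pos [ 0.6561 -0.2058  0.1546] rot [3.1412e+00 3.0000e-04 1.6712e+00] q [-0.415  0.676  1.064 -0.     1.401 -0.516] F [-0.06 -0.38  0.4 ] M [-0.004 -0.122  0.035] open 0.0435
tool delta mm [ 0.31 -0.06  4.57] roll None
```

Clockwise turns freely (0.04 N m after 14°), so it's a left-hand thread. I'll keep going to the second stop.

Request:
step_arm(moves=[[[0,0,0,0.1],[0,0,0,0.1],[0,0,0,0.1],[0,0,0,0.1],[0,0,0,0.1],[0,0,0,0.1],[0,0,0,0.1],[0,0,0,0]]])

```text
time: 18.73
tool_pos: [0.6558, -0.2057, 0.1546]
tool_rot: [-3.141, 0.0, 0.97]
contact_force: [-0.9, 0.7, 0.8]
opening: 0.0437
```

```bash
python3 -c "
from h import *
totool([.656,-.2055,.15])"
```

```text
t 18.73 pos [ 0.6558 -0.2057  0.1546] rot [-3.1414e+00  2.0000e-04  9.7000e-01] q [-0.415  0.676  1.064 -0.     1.402  0.186] F [-0.86  0.71  0.8 ] M [0.02  0.16  0.026] open 0.0437
tool delta mm [0.28 0.02 4.56] roll None
```

Request:
step_arm(moves=[[[0,0,0,0.05],[0,0,0,0.05],[0,0,0,0.05],[0,0,0,0.05],[0,0,0,0]]])

```text
time: 19.15
tool_pos: [0.6556, -0.2058, 0.1545]
tool_rot: [-3.141, 0.001, 0.774]
contact_force: [-2.4, 0.4, 1.6]
opening: 0.0437
```

```bash
python3 -c "
from h import *
totool([.656,-.2055,.15])"
```

```text
t 19.15 pos [ 0.6556 -0.2058  0.1545] rot [-3.1411e+00  6.0000e-04  7.7420e-01] q [-0.415  0.676  1.064 -0.     1.402  0.381] F [-2.41  0.4   1.61] M [0.016 0.404 0.032] open 0.0437
tool delta mm [0.53 0.09 4.52] roll None
```

Request:
step_arm(moves=[[[0,0,0,0.05],[0,0,0,0.05],[0,0,0,0.05],[0,0,0,0]]])

```text
time: 19.48
tool_pos: [0.6555, -0.2058, 0.1545]
tool_rot: [-3.141, 0.001, 0.624]
contact_force: [-4.4, 0.4, 0.6]
opening: 0.0438
```

```bash
python3 -c "
from h import *
totool([.656,-.2055,.15])"
```

```text
t 19.48 pos [ 0.6555 -0.2058  0.1545] rot [-3.1411e+00  7.0000e-04  6.2430e-01] q [-0.415  0.676  1.064 -0.     1.402  0.531] F [-4.43  0.39  0.64] M [ 0.054  0.54  -0.003] open 0.0438
tool delta mm [0.56 0.05 4.54] roll None
```

Request:
step_arm(moves=[[[0,0,0,0.04],[0,0,0,0.04],[0,0,0,0.04],[0,0,0,0]]])

```text
time: 19.82
tool_pos: [0.6555, -0.2057, 0.1546]
tool_rot: [-3.141, 0.001, 0.505]
contact_force: [-3.7, 0.9, 2.8]
opening: 0.0434
```

```bash
python3 -c "
from h import *
totool([.656,-.2055,.15])"
```

```text
t 19.82 pos [ 0.6555 -0.2057  0.1546] rot [-3.1411e+00  7.0000e-04  5.0490e-01] q [-0.415  0.676  1.064 -0.     1.402  0.651] F [-3.73  0.87  2.79] M [0.114 0.663 0.011] open 0.0434
tool delta mm [0.51 0.05 4.58] roll None
```

Request:
step_arm(moves=[[[0,0,0,0.04],[0,0,0,0.04],[0,0,0,0.04],[0,0,0,0]]])

```text
time: 20.15
tool_pos: [0.6552, -0.2058, 0.1546]
tool_rot: [-3.141, 0.001, 0.385]
contact_force: [-5.2, 0.4, 3.4]
opening: 0.0437
```

```bash
python3 -c "
from h import *
totool([.656,-.2055,.15])"
```

```text
t 20.15 pos [ 0.6552 -0.2058  0.1546] rot [-3.1411e+00  1.5000e-03  3.8470e-01] q [-4.150e-01  6.760e-01  1.064e+00 -1.000e-03  1.403e+00  7.710e-01] F [-5.24  0.44  3.41] M [0.064 0.877 0.01 ] open 0.0437
tool delta mm [ 0.86 -0.    4.58] roll None
```

Request:
step_arm(moves=[[[0,0,0,0.04],[0,0,0,0.04],[0,0,0,0.04],[0,0,0,0]]])

```text
time: 20.48
tool_pos: [0.6551, -0.2055, 0.1546]
tool_rot: [-3.141, 0.002, 0.266]
contact_force: [-5.4, 0.7, 4.1]
opening: 0.0437
```

```bash
python3 -c "
from h import *
totool([.656,-.2055,.15])
S=grab('side','s16')
cv2.imwrite('pics/z16.png',cv2.resize(S['frame'][170:250,330:430,::-1],None,fx=7,fy=7,interpolation=2))"
```

```text
t 20.48 pos [ 0.6551 -0.2055  0.1546] rot [-3.1409e+00  1.7000e-03  2.6580e-01] q [-4.150e-01  6.760e-01  1.065e+00 -1.000e-03  1.403e+00  8.900e-01] F [-5.43  0.67  4.06] M [0.219 0.989 0.514] open 0.0437
tool delta mm [0.86 0.21 4.62] roll None
```

View pics/z16.png

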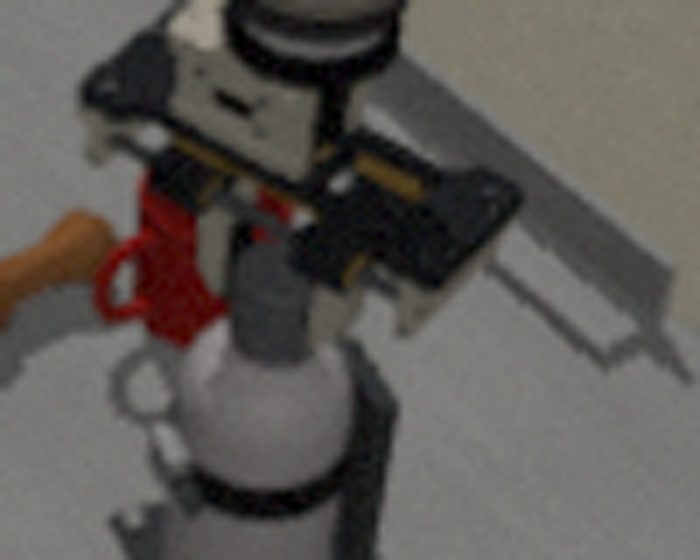

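Torque of +0.51 N m shows the second stop, about 92° from the first. The cap is held between the fingers at crop (270,300). I'll ease the side load and lift gently.

Request:
step_arm(moves=[[[-0.001,0,0,0],[0,0,-0.002,0],[0,0,-0.002,0],[0,0,-0.002,0],[0,0,0,0]]])

```text
time: 20.95
tool_pos: [0.6543, -0.205, 0.1583]
tool_rot: [-3.138, 0.003, 0.263]
contact_force: [1.4, 4.1, -16.0]
opening: 0.0434
```

```bash
python3 -c "
from h import *
totool([.656,-.2055,.15])"
```

```text
t 20.95 pos [ 0.6543 -0.205   0.1583] rot [-3.1382e+00  2.8000e-03  2.6330e-01] q [-4.160e-01  6.730e-01  1.059e+00  1.000e-03  1.413e+00  8.920e-01] F [  1.36   4.12 -16.04] M [ 0.751 -0.146  0.385] open 0.0434
tool delta mm [1.53 0.97 8.27] roll None
```

Request:
step_arm(moves=[[[0,0,0,0.04],[0,0,0,0.04],[0,0,0,0]]])

```text
time: 21.2
tool_pos: [0.6536, -0.2051, 0.1588]
tool_rot: [-3.139, 0.004, 0.182]
contact_force: [-2.6, 5.1, -15.3]
opening: 0.0439
```

```bash
python3 -c "
from h import *
totool([.656,-.2055,.15])
S=grab('side','s17')
cv2.imwrite('pics/z17.png',cv2.resize(S['frame'][170:250,330:430,::-1],None,fx=7,fy=7,interpolation=2))"
```

```text
t 21.2 pos [ 0.6536 -0.2051  0.1588] rot [-3.1388  0.004   0.1817] q [-0.416  0.672  1.06   0.     1.415  0.973] F [ -2.56   5.06 -15.35] M [0.705 0.402 0.594] open 0.0439
tool delta mm [2.25 0.82 8.82] roll None
```

View pics/z17.png

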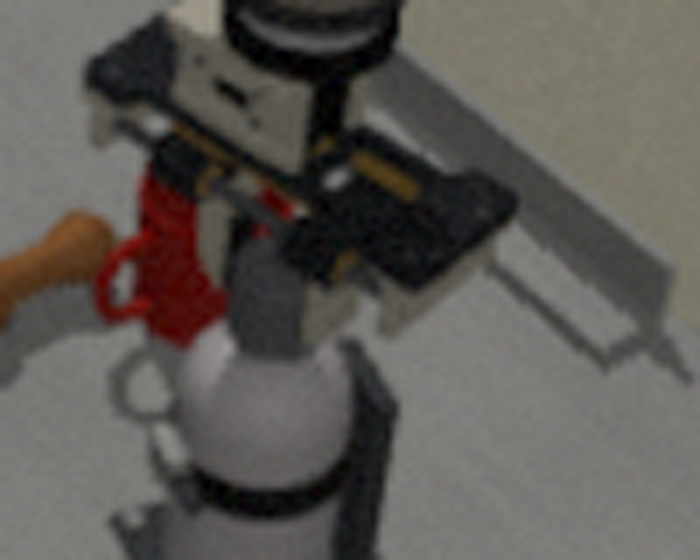

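Request:
step_arm(moves=[[[0,-0.0005,0,-0.03],[0,0,0,-0.02],[0,0,0,0]]])

```text
time: 21.5
tool_pos: [0.6544, -0.2056, 0.1614]
tool_rot: [3.142, 0.001, 0.234]
contact_force: [-5.4, 4.1, -7.0]
opening: 0.0436
```

```bash
python3 -c "
from h import *
totool([.656,-.2055,.15])"
```

```text
t 21.5 pos [ 0.6544 -0.2056  0.1614] rot [3.1416e+00 6.0000e-04 2.3400e-01] q [-0.416  0.669  1.058 -0.     1.415  0.921] F [-5.39  4.12 -6.99] M [0.653 0.847 0.112] open 0.0436
tool delta mm [ 1.62  0.27 11.37] roll None
```

Easing the stop torque let it rise 2.6 mm. Continuing the lift.

Request:
step_arm(moves=[[[0,0,-0.002,0],[0,0,-0.002,0],[0,0,-0.002,0],[0,0,0,0]]])

```text
time: 21.83
tool_pos: [0.6553, -0.206, 0.1685]
tool_rot: [3.14, -0.002, 0.232]
contact_force: [-3.2, 3.1, 0.8]
opening: 0.0434
```

```bash
python3 -c "
from h import *
totool([.656,-.2055,.15])
S=grab('side','s18')
cv2.imwrite('pics/z18.png',cv2.resize(S['frame'][170:250,330:430,::-1],None,fx=7,fy=7,interpolation=2))"
```

```text
t 21.83 pos [ 0.6553 -0.206   0.1685] rot [ 3.1397e+00 -2.1000e-03  2.3190e-01] q [-0.416  0.665  1.047 -0.     1.427  0.923] F [-3.23  3.14  0.76] M [ 0.589  0.75  -0.019] open 0.0434
tool delta mm [ 0.77 -0.36 18.51] roll None
```

View pics/z18.png

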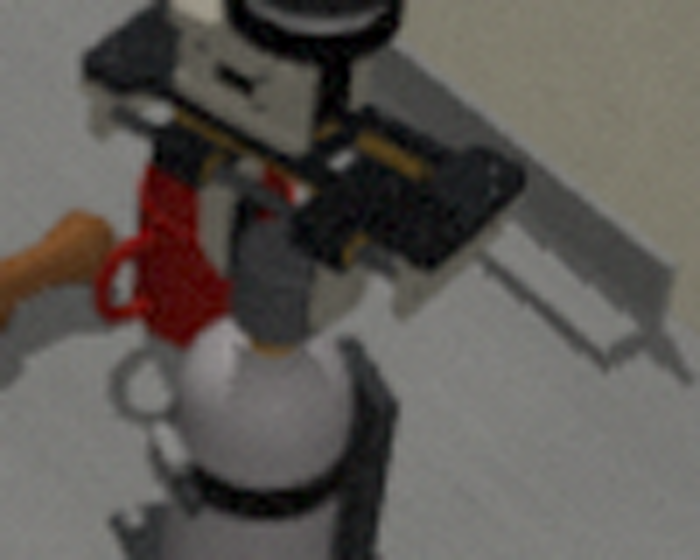

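Brass thread shows under the cap at crop (270,347), so it's coming off. Lifting on well clear.

Request:
step_arm(moves=[[[0,0,-0.004,0],[0,0,-0.006,0],[0,0,-0.01,0],[0,0,-0.012,0],[0,0,-0.015,0],[0,0,-0.015,0],[0,0,-0.01,0],[0,0,0,0]]])

```text
time: 22.55
tool_pos: [0.6564, -0.2064, 0.2425]
tool_rot: [3.137, -0.006, 0.232]
contact_force: [0.1, 0.2, -0.5]
opening: 0.0434
```

Request:
step_arm(moves=[[[0,0,0,0],[0,0,0,0],[0,0,0,0],[0,0,0,0],[0,0,0,0]]])

```text
time: 22.97
tool_pos: [0.6547, -0.2055, 0.2377]
tool_rot: [-3.141, 0.001, 0.232]
contact_force: [0.2, -0.1, -0.7]
opening: 0.0442
```

```bash
python3 -c "
from h import *
totool([.656,-.2055,.15])
S=grab('side','s19');T=grab('top','t19')
cv2.imwrite('pics/s19z.png',cv2.resize(S['frame'][140:290,280:440,::-1],None,fx=5,fy=4,interpolation=2) if 0 else cv2.resize(S['frame'][150:270,280:440,::-1],None,fx=5,fy=5,interpolation=2))"
```

```text
t 22.97 pos [ 0.6547 -0.2055  0.2377] rot [-3.1409e+00  1.0000e-03  2.3180e-01] q [-0.416  0.639  0.91  -0.     1.594  0.923] F [ 0.21 -0.06 -0.66] M [0.011 0.014 0.018] open 0.0442
tool delta mm [ 1.31  0.31 87.74] roll None
```

View pics/s19z.png

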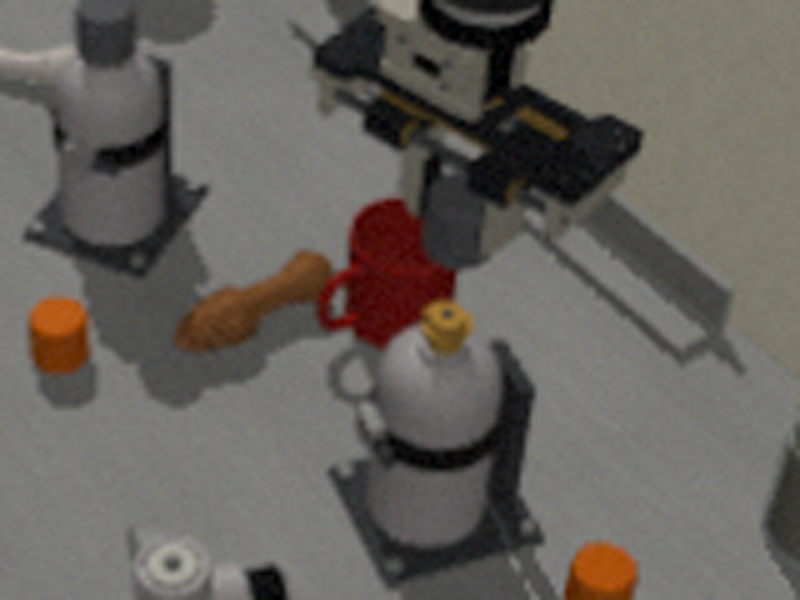

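View pics/t19.png

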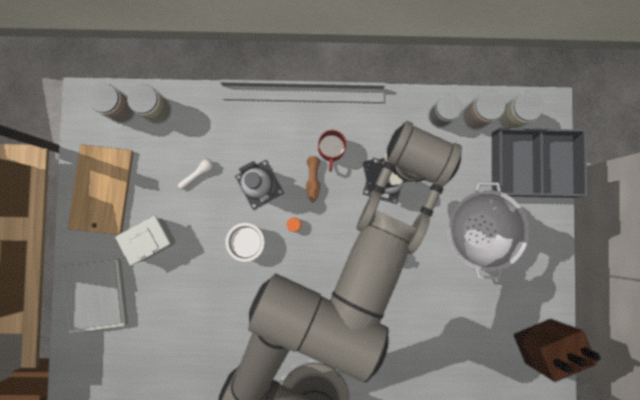

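The cap is held at crop (455,225), with its open end about 10 px (roughly 50 mm) above the brass neck at (447,315). The washer still sits in the nut at (172,565), and the other cylinder's cap is on. The bystanders I can see are where they were and the arm is at rest, so I'm handing in.

```bash
python3 -c "
from h import *
s=robot.observe();print(s['time'],abs(s['qvel']).max(),s['opening'])
print(robot.hand_in())"
```

```text
23.0667 0.003565332617811077 0.04342536127419042
the job is handed in; nothing more can be done
None
```

The washer is in the nut's seat and the near cylinder's cap is unscrewed and held in the gripper above the valve. I handed the job in at about 23 s of the 51 allowed; no verdict came back.

**Washer:** I gripped it twice, a quarter turn apart, to centre it, then released it in the seat. The side view showed its hole within about 1 px (roughly 3 mm) of the nut's centre. It looked flat, and it was still there in the last picture.

**Cap:** It has a left-hand thread. Turning counterclockwise met a stop (up to 0.66 N m at a 22 N grip). Clockwise it turned freely for about 90° to a second stop, where torque stayed under 0.6 N m, half of what the strap holds. It first resisted lifting with about 16 N, then came off once I eased the torque. In the last picture it is about 50 mm above the neck, with no outside force on the tool.

**Other checks:** In the last pictures the other cap was still on and the bystanders I could see looked unmoved.

**What disagreed:**
- **Tool height:** the reported tool height did not match the real finger tips. They touched the shelf at a reported z of -0.035 m, so I worked from contact heights. My first attempt on the washer closed on nothing because of this.
- **Camera views:** the two cameras differed by up to about 3 mm on some points.
- **Cylinder turn:** I had no direct reading of it and inferred from the torque that it stayed put.

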